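Trial dip on the spring-return parts-washing lift

TASK

Make a trial dip on the parts-washing lift while its tank is still empty: with the safety catch left closed, hook the parts carrier onto the free end of the lift's rail, clear of the tank, slide it along the rail up to the stop collar and let go of it. Then flip the safety catch over towards the robot, pull the lever down as far as it goes, so that the basket sinks wholly into the tank, and keep it there: the lever springs back when released, so your program finishes while the robot is still holding the lever down. Leave the brush, the jar and the bottle in front where they are.

Things in the scene. Friction and masses are not known exactly. Their poses are not given: they have to be found in the camera images.
- carrier_grip (a point): middle of the carrier's black grip tab (10 mm thick along x, 24 mm wide along y, 42 mm tall; pinch it across either), 152 mm above its underside. The carrier is one rigid loose piece, about 0.25 kg: wire basket, steel strap bent to a hook, tab on top. It stands upright on its basket on the left of the bench, yaw within 0.6 rad of the world's. z up; the hook opens to its +x
- carrier: the same carrier; origin at the centre of its underside, axes as carrier_grip. To hook it on: from the robot's side of the rail, with carrier_hook about 29 mm above the rail's centre line (lip over the rail, foot under it), move along +x until carrier_hook is above the rail, then lower it
- carrier_hook (a point): where the rail's centre line lies in the hook when the carrier hangs: 38 mm below carrier_grip. Roof-shaped crown above (top 13 mm over this point); leg on the -x side and lip on the +x side, each 11 to 15 mm from it; the lip ends 13 mm below it, the strap's foot has its top 45 mm below it, so the mouth to +x is 32 mm high. Hook 22 mm wide along y
- carrier_basket (a point): centre of the carrier's basket (60x60x34 mm, open at the top, three bushes fixed in it), 135 mm below carrier_grip, 17 mm above the underside; its top rim is 17 mm above this point
- lift: the lift's fixed grey stand: origin on the bench under the middle of the tank; x away from the robot, y along shaft and rail to the left, z up; yaw within 0.2 rad of the world's. Two posts stand behind the tank at x = 115 mm, y = 70 and -156 mm, 230 mm tall; they carry the shaft at 207 mm height. A carrier hung on the rail has its x along this x
- rail_end (a point): centre of the free (left, +y) end of the lift's rail, a round steel bar of 12 mm diameter along y, straight above the tank's middle line at x = 0 of the lift. Its centre line is 242 mm above the bench with the lever up and 70 mm lower with the lever fully down. x away from the robot, z up while the lever is up
- rail_stop (a point): point on the rail's centre line in the left face of the stop collar (steel ring, 28 mm diameter), 136 mm from rail_end; nothing else is on the rail between. A carrier that touches the collar has its centre 11 mm left of here, above the middle of the tank. Axes as rail_end; they turn with the lever
- tank_mouth (a point): centre of the open mouth of the steel tank under the rail, fixed on the stand: 126x126x100 mm, 3 mm walls, rim 108 mm above the bench; z up. The basket of a carrier hung on the resting rail is 20 mm above the rim
- lever (a joint): angle of the lever (rocking frame with handle and rail), rad: 0 up at rest, grows as the handle is pulled down, 0.592 at its end stop. A spring returns it: the ball needs about 4 N down at first, 7 N at the end. With the catch closed it moves only about 0.04 rad
- handle_ball (a point): centre of the black ball knob (32 mm diameter) of the lever's handle, 105 mm right of the tank's middle, 306 mm above the bench at rest. It moves on an arc of 190 mm radius about the shaft, whose line is 162 mm farther in the lift's x and 207 mm above the bench: from 31.3 degrees above that level to 2.6 degrees below, so 107 mm down and 27 mm towards the robot
- rocker: the lever as a whole, one rigid rocking frame: shaft, arm with rail and collar, and handle (the ball knob and a 13 mm round bar from it back to the shaft); origin on the shaft 115 mm behind the rail, 207 mm above the bench; axes as rail_end. Keep the arm clear of the bunch of leads that hangs down right of the lift, near x = 0.6, y = -0.15 m of the world
- catch (a joint): angle of the safety catch, rad: 0 closed (its nose blocks a tooth on the lever's shaft), grows as it is flipped up and over towards the robot, 1.75 right over. It turns easily, passes its balance point near 0.6 and then stays on either side by its own weight
- catch_tab (a point): tip of the catch's finger tab (steel, 18 mm wide along y, 5 mm thick, 66 mm long from its pivot pin). The pin is along y at x = 67, y = -130, z = 262 mm of the lift; closed, the tip is 23 mm beyond the pin and 62 mm above it. Behind the tab the space above 260 mm over the bench is free: with closed fingers behind its top 20 mm, sweep it about 80 mm towards the robot and it falls over
- brush: a paint brush lying in front, 232 mm long; leave alone
- jar: a glass jar of screws, 68 mm diameter, 95 mm tall; leave alone
- thinner: a dark bottle with an orange cap, 68 mm diameter, 170 mm tall, in front on the left; leave alone
Things that resemble listed ones, but are neither listed nor needed, are in the scene too. What is shaped like the carrier but purple is not meant.

How it is judged (in metres and radians):
On the way, in this order (a step that is already met when the one before it is completed fails the run):
1. the carrier is hooked on the rail near its free end, more than 45 mm from the stop collar, with the safety catch still closed and the lever up (x of carrier_hook in the frame of rail_stop between -0.012 and 0.012 m and z of carrier_hook in the frame of rail_stop between -0.012 and 0.01 m and y of carrier_hook in the frame of rail_stop between 0.056 and 0.14 m and value of joint catch below 0.4 rad and value of joint lever below 0.08 rad), for 0.2 s.
2. the carrier has been slid along to the stop collar (within 10 mm of touching it), let go of and hangs on the rail, with the safety catch still closed (x of carrier_hook in the frame of rail_stop between -0.012 and 0.012 m and z of carrier_hook in the frame of rail_stop between -0.012 and 0.01 m and y of carrier_hook in the frame of rail_stop below 0.021 m and contact force between the arm and carrier below 0.1 N and contact force between carrier and rocker above 1 N and value of joint catch below 0.4 rad and value of joint lever below 0.08 rad), for 0.2 s.
3. the safety catch is flipped over while the lever is still up (value of joint catch above 1.3 rad and value of joint lever below 0.08 rad), for 0.1 s.
4. the lever is pulled down (value of joint lever above 0.5 rad), for 0.2 s.
At the end, for the whole second after the job is handed in: fingers hold the lever (over 1.5 N), lever still and at least 0.50 rad down, catch over 1.3 rad; the carrier hangs at rest and upright on the rail alone, untouched by the robot, its basket wholly below the rim within 25 mm of the tank's centre line (value of joint lever above 0.5 rad and velocity of joint lever below 0.1 rad/s and contact force between the fingers and rocker above 1.5 N and value of joint catch above 1.3 rad and contact force between carrier and rocker above 1 N and contact force between the arm and carrier below 0.1 N and horizontal distance between carrier_basket and tank_mouth below 0.025 m and z of carrier_basket in the frame of tank_mouth below -0.019 m and angle between carrier_basket's own z axis and vertical below 0.2 rad and linear speed of carrier below 0.05 m/s); the arm keeps its last pose, push and grip.
It fails at once if the carrier was off the rail above the tank instead of being slid along the rail (x of carrier_hook in the frame of rail_stop between -0.05 and 0.05 m and y of carrier_hook in the frame of rail_stop between -0.06 and 0.045 m and z of carrier_hook in the frame of rail_stop above 0.014 m and value of joint lever below 0.1 rad).
It fails at once if the carrier was tipped over (angle between carrier_basket's own z axis and vertical above 0.7 rad).
It fails at once if the brush, jar or bottle was moved by more than 30 mm (distance of any of brush, jar, thinner from where it was at the start of the episode above 0.03 m).
It also fails if it takes over 72 s, if anything falls off the work surface, if the arm or the gripper's body presses on something with over 40 N, if the wrist force passes 120 N, or if a joint passes its speed limit or range.

ROBOT

A 6-joint arm with a two-finger parallel gripper is mounted at the origin on a cart in front of the work surface, level with it; the furniture and walls round the work are solid. World frame = base frame: x ahead of the robot, y to its left, z up, the work surface at z = 0. Lengths are in mm, angles in rad, forces in N, time in s.
With the tool pointing down it reaches from about 400 to 925 mm from the base axis. Payload 3.4 kg.
Tool frame: the origin (TCP) lies between the finger pads; the fingertips stand 17 mm ahead of it and the grasp point (between the pads) lies 2 mm behind it (robot.tcp_to_tips is the distance from the TCP to the fingertips, in mm); z points along the fingers, y is the line along which they close (so a half turn about z gives the same grasp; the last joint's range is limited). The gripper opens to 85 mm and grips with 20 to 120 N. Pads are 22 mm wide; open, the fingers measure 114 mm over their backs; the gripper's body (76 mm by 85 mm) begins 54 mm behind the grasp point. The pads swing forward as they close: fully open they stand 13 mm farther back than shut.
Start: joints at [-1.25, 0.307, 1.506, -0, 1.328, -0.073], TCP at [221.136, -530.783, 248.305] pointing down, gripper open.
Joint ranges: [-3.12, 3.12], [-1.05, 2.28], [0.14, 2.33], [-1.42, 4.57], [0.1, 2.73], [-2.68, 2.68]. Speed limits (rad/s): [2.57, 2.57, 3.14, 3.14, 3.14, 3.14].

INTERFACE

Orientations are given as a 3x3 rotation matrix whose columns are the frame's x, y, z axes.
In Python, from cell import robot gives the robot as it stands.
- The arm moves only by the tool apply_moves, never from a script. Its argument "commands" is a list of rows, each a list of 2 entries, a list of its own where there are three numbers: the shift along the tool's x, y, z in cm, then the turn, a rotation vector about the tool's x, y, z in rad. In form: [[[x, y, z], [wx, wy, wz]], ...]. A call has 1 to 20 rows; each row is the pose to reach, as a shift and turn from the pose commanded when the call began, along the tool's axes at that moment; what a row does not reach only later rows make up. A row lasts 1/8 s, in which the tool goes at most 62.5 mm and 10.7 degrees, less where a joint would pass 70% of its speed; a pose out of reach is approached as far as the arm can. A call with a gripper value outside its range is refused whole. "jaw" is the finger opening in cm, from 0 to 8.54, set as the call begins (left out, the last holds). The fingers move at their own pace and stop on an object; "force" is the grip in N (left out, the last holds). Time passes only in rows, so rows that repeat a pose let the fingers close. It gives the time, the measured TCP pose, the force, the opening and the grip force at its end, in the units of the state.
- robot.read_state(): the state, without advancing time (a new reading comes with each control period).
- robot.get_image(name): name is "scene" or "top"; returns the picture (384x512x3 uint8, red, green, blue); there is no depth.
- robot.camera_info(name): a dict with "fx", "fy", "cx", "cy" (pixels), "D" ([k1, k2, p1, p2, k3] as OpenCV has them; the pictures are not rectified), "rvec" (rotation vector, rad) and "tvec" (3), from world to camera coordinates, as OpenCV has them. Camera axes: x right, y down, z forward; pixel columns grow to the right and rows downward; lengths in mm; the calibration is good to about 2 mm. A picture is of the moment at which its call begins. camera_info takes no time and is no camera call.
- robot.finish_job(): hands the job in; it is judged then, once.
The state is a dict: "t": time; "joint_positions": joint angles; "joint_vel": joint speeds; "joint_torque": joint torques, N m; "eef_pos": TCP position; "orientation": TCP orientation; "ft_force": force on the tool from outside, world axes, zero at the start; "torque": the same for the moment, N m; "grip_width": finger opening in mm; "grasp_force": force on a finger pad.
Only numpy, scipy, OpenCV 4.12 (cv2) and the standard library are available. Lean on these libraries where they do the work, as an engineer would, in place of code of your own. Each camera call takes 0.05 s, during which the arm holds its last target. There are 200 camera calls.

## Working session

There is one attempt and no reset: what is moved stays moved. The work goes in short steps, Python scripts to look and compute and a tool call to move; the robot and the scene stay as the last step left them, time stands still between calls to the robot, and variables do not carry over. Pictures are saved under pics/ and viewed, at most 10 in all, crops included, and the job is handed in when it is done.

Besides the shell and the picture viewer there is one more tool, called after "Request:" as name(argument=value, ...), one argument or row to a line, values as JSON. apply_moves: Moves the arm, as the interface text tells. Its arguments: {"type":"object","properties":{"commands":{"type":"array"},"jaw":{"type":"number"},"force":{"type":"number"}},"required":["commands"]}

```bash
mkdir -p pics; python3 - <<'E'
from cell import robot
import cv2,json
for n in("scene","top"):
    im=robot.get_image(n); cv2.imwrite(f"pics/{n}0.png",cv2.resize(im[:,:,::-1],(800,600),interpolation=cv2.INTER_CUBIC)); cv2.imwrite(f"pics/{n}_raw0.png",im[:,:,::-1])
    print(n,robot.camera_info(n))
s=robot.read_state();print(s['t'],s['eef_pos'],s['orientation'],s['grip_width'])
E
```

```text
scene {'fx': 440.16733404067037, 'fy': 440.16733404067037, 'cx': 251.1908694091919, 'cy': 196.1520903447881, 'D': array([-0.09701077,  0.        ,  0.        ,  0.        ,  0.        ]), 'rvec': array([ 0.79933826, -2.28769855,  1.42897444]), 'tvec': array([ 565.30051279,  257.54250243, 1274.70653873])}
top {'fx': 373.40993570503866, 'fy': 373.40993570503866, 'cx': 253.34738333253526, 'cy': 193.47934957885556, 'D': array([-0.09223468,  0.        ,  0.        ,  0.        ,  0.        ]), 'rvec': array([ 2.13855244, -2.1904042 ,  0.12359804]), 'tvec': array([ 245.28598874,  584.87029281, 1189.27640184])}
0.1 [ 220.95222078 -530.21182814  247.47571739] [[ 9.23088717e-01  3.84586633e-01 -5.84037542e-04]
 [ 3.84587054e-01 -9.23087070e-01  1.74912254e-03]
 [ 1.33571644e-04 -1.83920856e-03 -9.99998300e-01]] 85.08465801560749
```

View pics/scene0.png

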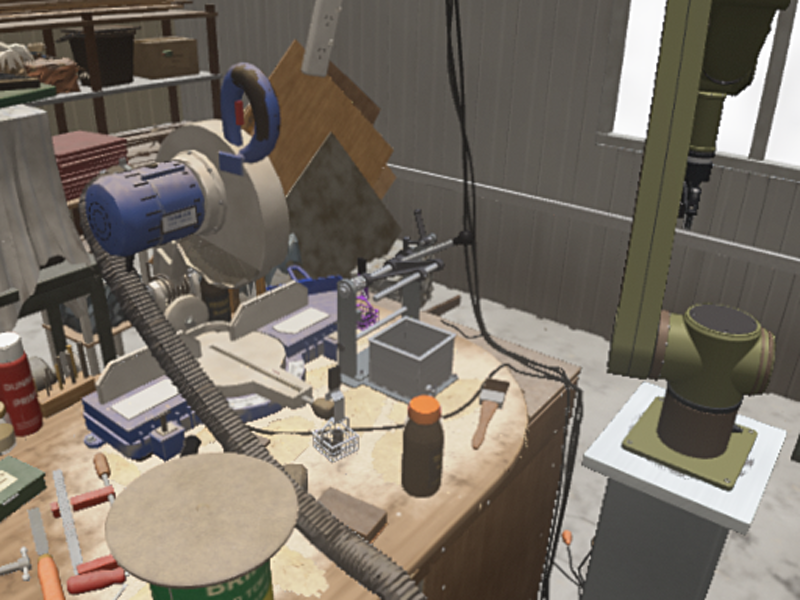

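View pics/top0.png

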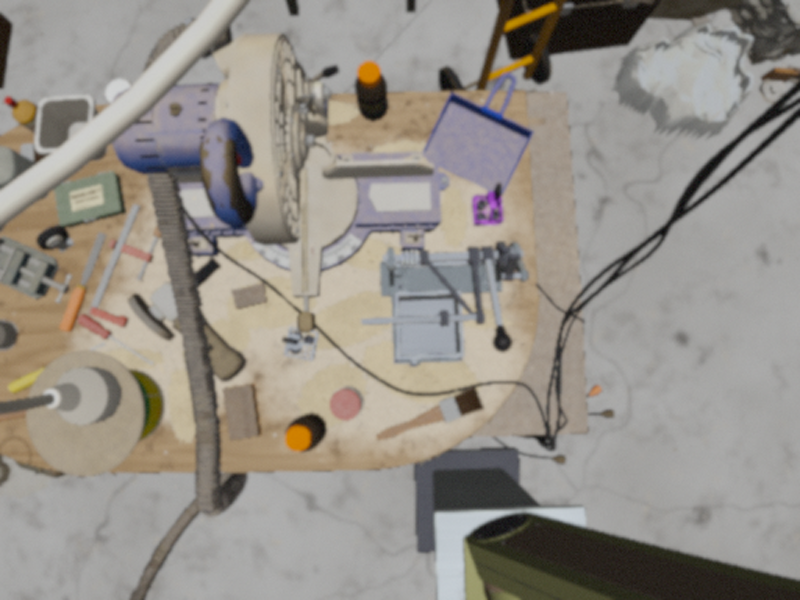

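The scene picture shows the carrier at about (335,420) of the 800-wide view, the lift at (400,300) and the bottle at (423,440). In the top view the carrier is at (298,342), the rail runs from (362,321) to (478,320), and the ball is at (502,341). Next I'll zoom in on both.

```bash
python3 - <<'E'
import cv2,numpy as np
def crop(n,x0,y0,w,h,k,o):
    im=cv2.imread(f"pics/{n}_raw0.png")[y0:y0+h,x0:x0+w]
    im=cv2.resize(im,None,fx=k,fy=k,interpolation=cv2.INTER_CUBIC)
    for i in range(0,w,10):
        cv2.line(im,(i*k,0),(i*k,6),(0,0,255),1)
        if i%20==0: cv2.putText(im,str(x0+i),(i*k,16),0,.35,(0,0,255),1)
    for i in range(0,h,10):
        cv2.line(im,(0,i*k),(6,i*k),(0,0,255),1)
        if i%20==0: cv2.putText(im,str(y0+i),(8,i*k+4),0,.35,(0,0,255),1)
    cv2.imwrite(o,im)
crop("top",175,150,165,90,4,"pics/c_top.png")
crop("scene",190,130,115,170,3,"pics/c_sc.png")
crop("top",175,150,165,90,4,"pics/c_top.png")
a=cv2.imread("pics/c_top.png");print(a.shape)
crop("scene",195,125,110,95,6,"pics/c_sc.png")
crop("scene",190,225,50,75,8,"pics/c_car.png")
E
```

```text
(360, 660, 3)
```

View pics/c_top.png

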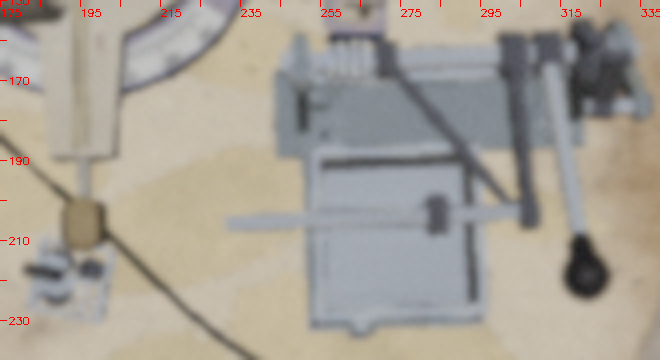

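View pics/c_sc.png

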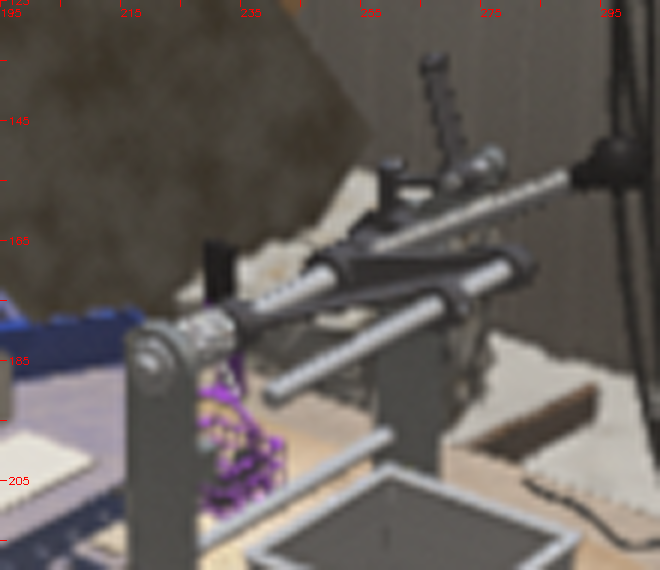

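View pics/c_car.png

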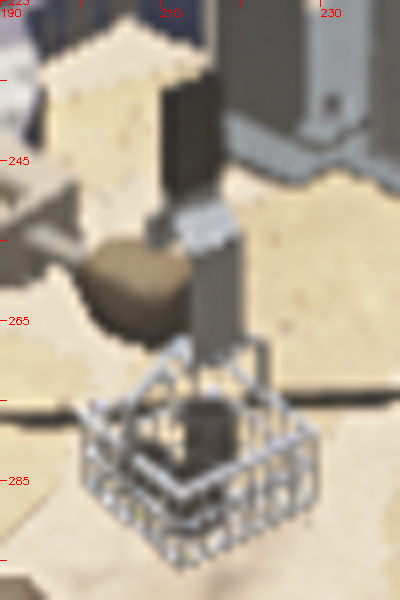

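The crops give me the rail end, stop collar, ball, catch tab and tank rim in both views. The carrier's tab is at (214,242) in the scene image and its basket rim corners are at (200.6,276), (213,268), (229,279) and (213,287). I'll fit the poses from these.

```bash
cat >h.py <<'E'
import numpy as np,cv2
from cell import robot
from scipy.optimize import least_squares
C={n:robot.camera_info(n) for n in("scene","top")}
def proj(n,P):
    c=C[n];K=np.array([[c['fx'],0,c['cx']],[0,c['fy'],c['cy']],[0,0,1]])
    return cv2.projectPoints(np.float64(P).reshape(-1,1,3),c['rvec'],c['tvec'],K,c['D'])[0].reshape(-1,2)
def place(p,P):
    c,s=np.cos(p[2]),np.sin(p[2]);P=np.float64(P).reshape(-1,3)
    return P@np.array([[c,-s,0],[s,c,0],[0,0,1]]).T+[p[0],p[1],0]
def fit(obs,p0):
    f=lambda p:np.concatenate([(proj(n,place(p,P))-uv).ravel() for n,P,uv in obs])
    r=least_squares(f,p0,loss='soft_l1');return r.x,r.fun.reshape(-1,2)
E
python3 - <<'E'
from h import *
np.set_printoptions(precision=1,suppress=True)
for n in C:
    R=cv2.Rodrigues(C[n]['rvec'])[0];print(n,-R.T@C[n]['tvec'])
L=[("top",(0,125,242),(232,205.7)),("top",(0,-11,242),(282,203.7)),("top",(-47,-105,306),(321.5,218)),
("scene",(0,125,242),(240,190.8)),("scene",(0,-11,242),(269.2,175.3)),("scene",(-47,-105,306),(296.7,151.7)),("scene",(90,-130,324),(267.2,135))]
p,r=fit(L,[600,0,0]);print("lift",p,p[2]*57.3);print(r)
names=dict(rail_end=(0,125,242),stop=(0,-11,242),ball=(-47,-105,306),tab=(90,-130,324),pin=(67,-130,262))
for k,v in names.items():print(k,place(p,v))
for n in C: print(n,proj(n,place(p,[(90,-130,324),(67,-130,262),(63,63,108),(63,-63,108),(-63,63,108),(-63,-63,108)])))
q=[("scene",(30,30,34),(212.9,268.1)),("scene",(30,-30,34),(229,279.4)),("scene",(-30,-30,34),(212.9,286.9)),("scene",(-30,30,34),(200.6,276.2)),("scene",(0,0,152),(214,242))]
import itertools
for sh in range(4):
    uv=[x[2] for x in q[:4]];qq=[(n,P,uv[(i+sh)%4]) for i,(n,P,_) in enumerate(q[:4])]+q[4:]
    p,r=fit(qq,[480,200,0]);print("car",sh,p,abs(r).max());
    if abs(p[2])<.8: print(r,proj("top",place(p,[(0,0,173),(30,30,34),(30,-30,34),(-30,-30,34),(-30,30,34)])))
E
```

```text
scene [-172.4 1167.2  786.5]
top [ 453.9  235.3 1247.1]
lift [538.  165.6   0. ] 0.9494303763333601
[[-0.1 -0.2]
 [ 0.2 -0.3]
 [ 0.7  0.3]
 [ 0.1  0.6]
 [-1.6  1.1]
 [ 1.3  0.3]
 [-0.5  0.4]]
rail_end [[535.9 290.6 242. ]]
stop [[538.1 154.6 242. ]]
ball [[492.7  59.8 306. ]]
tab [[630.1  37.1 324. ]]
pin [[607.1  36.7 262. ]]
scene [[266.7 135.4]
 [271.8 154.6]
 [236.3 217.5]
 [259.7 203.3]
 [269.  230.3]
 [291.4 214.6]]
top [[330.  163.2]
 [325.8 176.1]
 [253.8 187.7]
 [294.7 186.1]
 [255.5 228.8]
 [296.8 227.1]]
car 0 [511.8 432.3  -1.7] 2.9057365309085412
car 1 [511.8 432.3  47. ] 2.9057387686219442
car 2 [511.8 432.3  -4.9] 2.9057470838129404
car 3 [511.8 432.3  -0.1] 2.905725584940342
[[-1.3  0.7]
 [ 2.9  0.4]
 [ 0.5 -1.5]
 [-0.1 -0. ]
 [-0.5 -0.2]] [[184.3 216.8]
 [184.4 208.7]
 [202.5 211. ]
 [200.  229.3]
 [181.8 227. ]]
```

```bash
cat >>h.py <<'E'
def tri(uvs):
    f=lambda X:np.concatenate([proj(n,X)[0]-uv for n,uv in uvs]); r=least_squares(f,[500,300,80]);return r.x,r.cost
from scipy.spatial.transform import Rotation as Rn
def rows(*wps):
    """wps: (x,y,z,ang) ang=deg of tool y in world, tool down (or a 3x3); prints shift cm & rotvec from now"""
    s=robot.read_state();p,R=np.array(s['eef_pos']),np.array(s['orientation'])
    print("t",s['t'],"pos",p.round(1),"yang",np.degrees(np.arctan2(R[1,1],R[0,1])).round(2),"F",np.round(s['ft_force'],1),"grip",round(s['grip_width'],1),round(s['grasp_force'],1))
    for w in wps:
        if np.ndim(w[3])==2:T=w[3]
        else:
            a=np.radians(w[3]);y=np.array([np.cos(a),np.sin(a),0]);z=np.array([0,0,-1.]);T=np.stack([np.cross(y,z),y,z],1)
        print((R.T@(np.array(w[:3])-p)/10).round(2).tolist(),Rn.from_matrix(R.T@T).as_rotvec().round(3).tolist())
E
python3 - <<'E'
from h import *
np.set_printoptions(precision=1,suppress=True)
print(tri([("scene",(207,259)),("top",(196,206))]))
print(tri([("scene",(214,235)),("top",(186,217.5))]), "tab top")
rows((400,-200,350,-30),(420,100,350,-7.4),(511,432,260,-7.4),(511,432,155,-7.4))
E
```

```text
(array([552.4, 415.1,  69.2]), np.float64(0.3157674782214701))
(array([511. , 428.6, 171.7]), np.float64(0.23063657306160432)) tab top
t 0.1 pos [ 221.  -530.2  247.5] yang -67.38 F [-1.2  0.5 -0.7] grip 85.1 0.0
[29.23, -23.61, -10.21] [-0.002, -0.001, -0.652]
[42.61, -50.54, -10.15] [-0.002, -0.001, -1.047]
[63.78, -77.67, -1.1] [-0.002, -0.001, -1.047]
[63.78, -77.65, 9.4] [-0.002, -0.001, -1.047]
```

Request:
apply_moves(
  commands=[
    [[29.2,-23.6,-10.2],[0,0,-0.65]],
    [[29.2,-23.6,-10.2],[0,0,-0.65]],
    [[29.2,-23.6,-10.2],[0,0,-0.65]],
    [[29.2,-23.6,-10.2],[0,0,-0.65]],
    [[29.2,-23.6,-10.2],[0,0,-0.65]],
    [[29.2,-23.6,-10.2],[0,0,-0.65]],
    [[29.2,-23.6,-10.2],[0,0,-0.65]],
    [[42.6,-50.5,-10.2],[0,0,-1.05]],
    [[42.6,-50.5,-10.2],[0,0,-1.05]],
    [[42.6,-50.5,-10.2],[0,0,-1.05]],
    [[42.6,-50.5,-10.2],[0,0,-1.05]],
    [[42.6,-50.5,-10.2],[0,0,-1.05]],
    [[63.8,-77.6,-1.1],[0,0,-1.05]],
    [[63.8,-77.6,-1.1],[0,0,-1.05]],
    [[63.8,-77.6,-1.1],[0,0,-1.05]],
    [[63.8,-77.6,-1.1],[0,0,-1.05]],
    [[63.8,-77.6,-1.1],[0,0,-1.05]],
    [[63.8,-77.6,-1.1],[0,0,-1.05]],
    [[63.8,-77.6,-1.1],[0,0,-1.05]],
    [[63.8,-77.6,-1.1],[0,0,-1.05]],
  ],
  jaw=5,
  force=40,
)

```text
t: 2.6
eef_pos: [511.7, 429.6, 258.3]
orientation: [[0.126, 0.992, -0.001], [0.992, -0.126, -0.002], [-0.002, -0.001, -1.0]]
ft_force: [0.5, 0.6, -0.9]
grip_width: 50.0
grasp_force: 0.0
```

```bash
python3 - <<'E'
from h import *
rows((511,430,155,-7.4))
im=robot.get_image("scene");print(proj("scene",[(511,430,173),(511,430,152)]));cv2.imwrite("pics/s1.png",cv2.resize(im[195:305,160:280,::-1],None,fx=5,fy=5,interpolation=cv2.INTER_CUBIC))
E
```

```text
t 2.6 pos [511.7 429.6 258.3] yang -7.25 F [ 0.5  0.6 -0.9] grip 50.0 0.0
[0.05, -0.06, 10.33] [-0.001, 0.002, 0.003]
[[214.08645984 234.85194564]
 [214.24395458 241.54846262]]
```

View pics/s1.png

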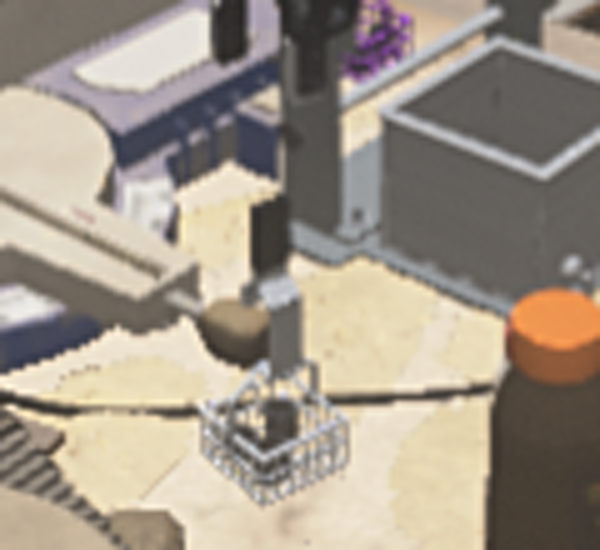

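The fingers are above the tab, one on each side of it; the tab is at crop (268,230). I'll go down and close.

Request:
apply_moves(
  commands=[
    [[0,0,5],[0,0,0]],
    [[0,0,8],[0,0,0]],
    [[0,0,10.3],[0,0,0]],
    [[0,0,10.3],[0,0,0]],
    [[0,0,10.3],[0,0,0]],
  ],
)

```text
t: 3.28
eef_pos: [512.4, 430.5, 158.0]
orientation: [[0.127, 0.992, 0.002], [0.992, -0.127, 0.001], [0.001, 0.002, -1.0]]
ft_force: [0.4, 0.1, -0.2]
grip_width: 49.8
grasp_force: 0.0
```

Request:
apply_moves(
  commands=[
    [[0,0,0],[0,0,0]],
    [[0,0,0],[0,0,0]],
    [[0,0,0],[0,0,0]],
    [[0,0,0],[0,0,0]],
    [[0,0,0],[0,0,0]],
    [[0,0,0],[0,0,0]],
    [[0,0,0],[0,0,0]],
    [[0,0,0],[0,0,0]],
  ],
  jaw=0,
)

```text
t: 4.28
eef_pos: [511.8, 431.0, 157.4]
orientation: [[0.125, 0.992, 0.001], [0.992, -0.125, 0.0], [0.001, 0.001, -1.0]]
ft_force: [-1.0, -1.4, 5.1]
grip_width: 9.3
grasp_force: 41.9
```

```bash
python3 - <<'E'
from h import *
print(tri([("scene",(271,259)),("top",(192,280))]))
rows((511,431,315,-7.2),(484,300,315,.95),(484,250,315,.95),(536.5,250,315,.95))
E
```

```text
(array([332.98541448, 414.72830963, 165.22264308]), np.float64(0.8058618664672018))
t 4.275 pos [511.8 431.  157.4] yang -7.21 F [-1.  -1.4  5.1] grip 9.3 41.9
[-0.0, -0.06, -15.76] [0.001, -0.001, -0.0]
[-13.34, -1.1, -15.76] [0.001, -0.0, -0.142]
[-18.3, -0.47, -15.77] [0.001, -0.0, -0.142]
[-17.64, 4.74, -15.76] [0.001, -0.0, -0.142]
```

Request:
apply_moves(
  commands=[
    [[0,0,-2],[0,0,0]],
    [[0,0,-5.5],[0,0,0]],
    [[0,0,-9.5],[0,0,0]],
    [[0,0,-13.5],[0,0,0]],
    [[0,0,-15.8],[0,0,0]],
    [[-1.5,-0.3,-15.8],[0,0,-0.02]],
    [[-4.5,-0.6,-15.8],[0,0,-0.05]],
    [[-7.5,-0.9,-15.8],[0,0,-0.08]],
    [[-10.5,-1.1,-15.8],[0,0,-0.11]],
    [[-13.5,-1.0,-15.8],[0,0,-0.14]],
    [[-16.5,-0.7,-15.8],[0,0,-0.142]],
    [[-18.3,-0.5,-15.8],[0,0,-0.142]],
    [[-18.3,-0.5,-15.8],[0,0,-0.142]],
    [[-18.3,-0.5,-15.8],[0,0,-0.142]],
  ],
)

```text
t: 6.02
eef_pos: [483.7, 250.6, 313.9]
orientation: [[-0.016, 1.0, -0.0], [1.0, 0.016, 0.001], [0.001, -0.0, -1.0]]
ft_force: [-0.5, 0.1, -3.4]
grip_width: 9.6
grasp_force: 40.5
```

```bash
python3 - <<'E'
from h import *
rows((536.5,250,314.5,.95))
s=robot.get_image("scene")[120:230,170:290,::-1];t=robot.get_image("top")[160:260,190:330,::-1]
k=lambda i:cv2.resize(i,None,fx=5,fy=5,interpolation=cv2.INTER_CUBIC)
cv2.imwrite("pics/s2.png",k(s));cv2.imwrite("pics/t2.png",k(t))
E
```

```text
t 6.025 pos [483.7 250.6 313.9] yang 0.92 F [-0.5  0.1 -3.4] grip 9.6 40.5
[-0.14, 5.28, -0.06] [-0.0, -0.001, -0.0]
```

View pics/s2.png

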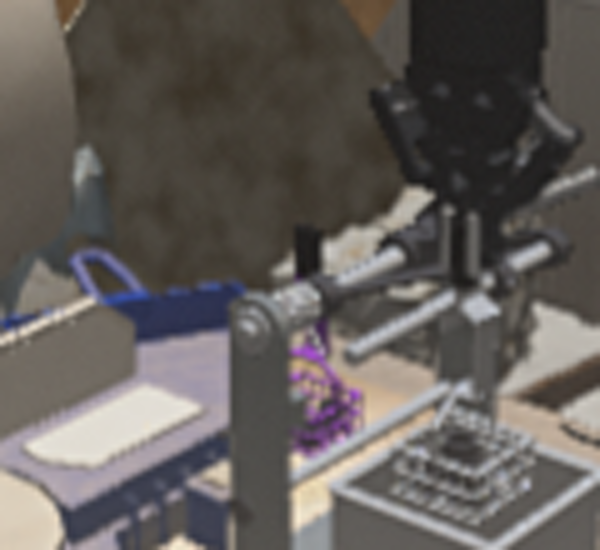

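The carrier hangs upright in the gripper, in front of the rail; its crown is at crop (478,305) and the rail end at (352,350). Next I move it in along +x.

Request:
apply_moves(
  commands=[
    [[0,1.5,-0.1],[0,0,0]],
    [[0,3,-0.1],[0,0,0]],
    [[-0.1,4.2,-0.1],[0,0,0]],
    [[-0.1,5.0,-0.1],[0,0,0]],
    [[-0.1,5.3,-0.1],[0,0,0]],
    [[-0.1,5.3,-0.1],[0,0,0]],
    [[-0.1,5.3,-0.1],[0,0,0]],
  ],
)

```text
t: 7.0
eef_pos: [536.2, 249.8, 315.3]
orientation: [[-0.016, 1.0, -0.0], [1.0, 0.016, -0.0], [-0.0, -0.0, -1.0]]
ft_force: [0.3, 0.0, -2.5]
grip_width: 9.6
grasp_force: 40.5
```

Request:
apply_moves(
  commands=[
    [[0,0,0.5],[0,0,0]],
    [[0,0,1.1],[0,0,0]],
    [[0,0,1.7],[0,0,0]],
    [[0,0,2.2],[0,0,0]],
    [[0,0,2.6],[0,0,0]],
    [[0,0,2.8],[0,0,0]],
    [[0,0,2.8],[0,0,0]],
  ],
)

```text
t: 7.88
eef_pos: [536.6, 249.8, 287.2]
orientation: [[-0.016, 1.0, -0.0], [1.0, 0.016, -0.0], [-0.0, -0.0, -1.0]]
ft_force: [-0.3, 0.4, -2.2]
grip_width: 9.3
grasp_force: 40.5
```

```bash
python3 - <<'E'
from h import *
rows((537.5,180,286,.95))
s=robot.get_image("scene")[120:230,170:290,::-1];t=robot.get_image("top")[160:260,190:330,::-1]
k=lambda i:cv2.resize(i,None,fx=5,fy=5,interpolation=cv2.INTER_CUBIC)
cv2.imwrite("pics/s3.png",k(s));cv2.imwrite("pics/t3.png",k(t))
E
```

```text
t 7.875 pos [536.6 249.8 287.2] yang 0.92 F [-0.3  0.4 -2.2] grip 9.3 40.5
[-6.98, -0.02, 0.12] [-0.0, 0.0, -0.001]
```

View pics/s3.png

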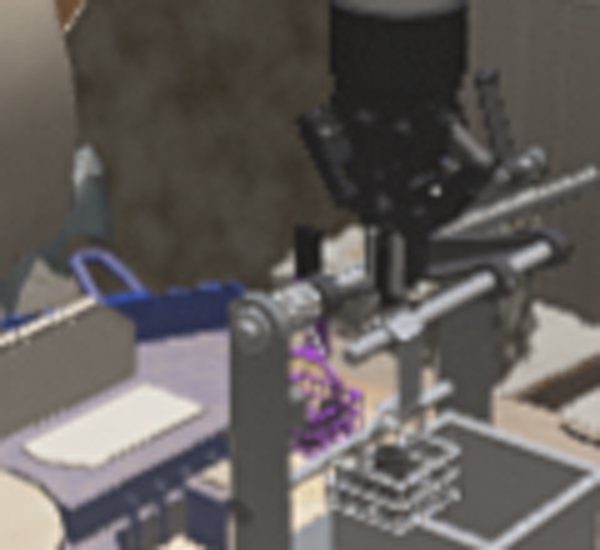

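The carrier is on the rail, with its crown over the bar at crop (405,325). Next I slide it along.

Request:
apply_moves(
  commands=[
    [[0,0,0.1],[0,0,0]],
    [[0,0,0.1],[0,0,0]],
    [[-1,0,0.1],[0,0,0]],
    [[-2.5,0,0.1],[0,0,0]],
    [[-4,0,0.1],[0,0,0]],
    [[-5.5,0,0.1],[0,0,0]],
    [[-6.7,0,0.1],[0,0,0]],
    [[-7.4,0,0.1],[0,0,0]],
    [[-7.8,0,0.1],[0,0,0]],
    [[-7.8,0,0.1],[0,0,0]],
    [[-7.8,0,0.1],[0,0,0]],
  ],
)

```text
t: 9.35
eef_pos: [537.9, 172.2, 286.3]
orientation: [[-0.016, 1.0, 0.0], [1.0, 0.016, 0.0], [0.0, 0.0, -1.0]]
ft_force: [-0.0, -0.2, -3.2]
grip_width: 9.7
grasp_force: 40.6
```

Request:
apply_moves(
  commands=[
    [[-0.15,0,0],[0,0,0]],
    [[-0.3,0,0],[0,0,0]],
    [[-0.4,0,0],[0,0,0]],
    [[-0.4,0,0],[0,0,0]],
  ],
)

```text
t: 9.85
eef_pos: [538.0, 167.8, 286.3]
orientation: [[-0.016, 1.0, 0.0], [1.0, 0.016, 0.0], [0.0, 0.0, -1.0]]
ft_force: [0.1, -0.4, -2.6]
grip_width: 9.5
grasp_force: 40.6
```

Advance until it touches the collar.

Request:
apply_moves(
  commands=[
    [[-0.15,0,0],[0,0,0]],
    [[-0.3,0,0],[0,0,0]],
    [[-0.4,0,0],[0,0,0]],
    [[-0.4,0,0],[0,0,0]],
  ],
)

```text
t: 10.35
eef_pos: [538.0, 166.3, 286.4]
orientation: [[-0.016, 1.0, 0.0], [1.0, 0.016, 0.005], [0.005, 0.0, -1.0]]
ft_force: [0.4, 7.9, -4.3]
grip_width: 9.2
grasp_force: 40.5
```

Collar contact reached (7.9 N). I'll ease back, lower 1.5 mm, open and rise.

Request:
apply_moves(
  commands=[
    [[0.3,0,0],[0,0,0]],
    [[0.3,0,0.1],[0,0,0]],
    [[0.3,0,0.15],[0,0,0]],
    [[0.3,0,0.15],[0,0,0]],
  ],
)

```text
t: 10.85
eef_pos: [538.1, 166.8, 285.5]
orientation: [[-0.016, 1.0, 0.001], [1.0, 0.016, 0.0], [0.0, 0.001, -1.0]]
ft_force: [-0.5, 1.2, 3.5]
grip_width: 9.4
grasp_force: 41.4
```

Request:
apply_moves(
  commands=[
    [[0,0,0],[0,0,0]],
    [[0,0,0],[0,0,0]],
    [[0,0,0],[0,0,0]],
    [[0,0,0],[0,0,0]],
    [[0,0,0],[0,0,0]],
    [[0,0,0],[0,0,0]],
    [[0,0,-2],[0,0,0]],
    [[0,0,-5],[0,0,0]],
    [[0,0,-9],[0,0,0]],
    [[0,0,-9],[0,0,0]],
  ],
  jaw=4,
)

```text
t: 12.1
eef_pos: [539.8, 167.3, 378.6]
orientation: [[-0.016, 1.0, 0.008], [1.0, 0.016, 0.002], [0.002, 0.008, -1.0]]
ft_force: [0.4, 0.7, -0.2]
grip_width: 39.8
grasp_force: 0.0
```

```bash
python3 - <<'E'
from h import *
rows((480,100,420,.95),(680,37,420,0),(660,37,335,0))
s=robot.get_image("scene")[120:230,170:290,::-1]
k=lambda i:cv2.resize(i,None,fx=5,fy=5,interpolation=cv2.INTER_CUBIC)
cv2.imwrite("pics/s4.png",k(s))
E
```

```text
t 12.1 pos [539.8 167.3 378.6] yang 0.92 F [ 0.4  0.7 -0.2] grip 39.8 0.0
[-6.62, -6.05, -4.2] [0.008, -0.002, -0.001]
[-13.24, 13.84, -4.05] [0.008, -0.002, 0.016]
[-13.23, 11.78, 4.43] [0.008, -0.002, 0.016]
```

View pics/s4.png

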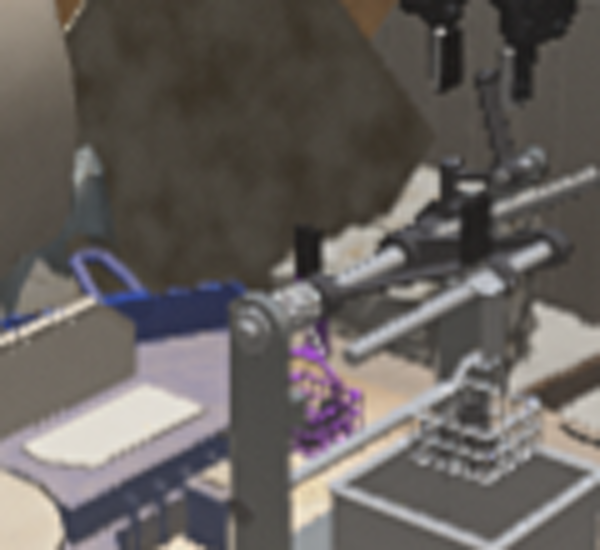

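The carrier hangs on the rail against the collar, released; its tab is at crop (475,225) and its basket at (478,435). The catch tab stands at (488,100). Next I go behind the tab with closed fingers.

Request:
apply_moves(
  commands=[
    [[0,0,-4.1],[0,0,0]],
    [[-4,3,-4.1],[0,0,0]],
    [[-8,7,-4.1],[0,0,0]],
    [[-11,10,-4.1],[0,0,0]],
    [[-13.2,12.2,-4.1],[0,0,0]],
    [[-13.2,12.2,-4.1],[0,0,0]],
    [[-13.2,12.2,-4.1],[0,0,0]],
    [[-13.2,12.2,-1],[0,0,0]],
    [[-13.2,12.2,2],[0,0,0]],
    [[-13.2,12.2,5.2],[0,0,0]],
    [[-13.2,12.2,5.2],[0,0,0]],
    [[-13.2,12.2,5.2],[0,0,0]],
  ],
  jaw=0,
)

```text
t: 13.65
eef_pos: [662.1, 37.6, 324.3]
orientation: [[-0.017, 1.0, 0.002], [1.0, 0.017, 0.0], [0.0, 0.002, -1.0]]
ft_force: [1.5, -0.1, -0.4]
grip_width: -0.0
grasp_force: 0.0
```

```bash
python3 - <<'E'
from h import *
rows((560,37,326,.95))
s=robot.get_image("scene")[100:210,200:320,::-1]
k=lambda i:cv2.resize(i,None,fx=5,fy=5,interpolation=cv2.INTER_CUBIC)
cv2.imwrite("pics/s5.png",k(s))
E
```

```text
t 13.65 pos [662.1  37.6 324.3] yang 0.98 F [ 1.5 -0.1 -0.4] grip -0.0 0.0
[0.11, -10.21, -0.19] [0.002, -0.0, 0.0]
```

View pics/s5.png

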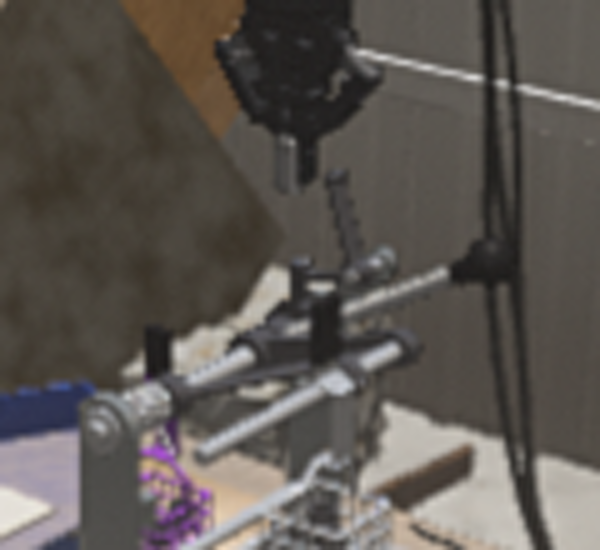

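The closed fingers (crop (297,185)) are behind the tab's tip (337,175). Now I sweep it towards the robot.

Request:
apply_moves(
  commands=[
    [[0,-1.5,0],[0,0,0]],
    [[0,-3,0],[0,0,0]],
    [[0,-4.5,0],[0,0,0]],
    [[0,-6,0],[0,0,0]],
    [[0,-7.5,0],[0,0,0]],
    [[0,-9,0],[0,0,0]],
    [[0,-10.5,0],[0,0,0]],
    [[0,-10.5,0],[0,0,0]],
    [[0,-10.5,-5],[0,0,0]],
    [[0,-10.5,-9],[0,0,0]],
    [[0,-10.5,-9],[0,0,0]],
  ],
)

```text
t: 15.08
eef_pos: [559.4, 35.1, 416.8]
orientation: [[-0.016, 1.0, 0.009], [1.0, 0.016, -0.0], [-0.0, 0.009, -1.0]]
ft_force: [1.3, -0.8, -0.6]
grip_width: -0.6
grasp_force: 0.0
```

```bash
python3 - <<'E'
from h import *
np.set_printoptions(precision=1,suppress=True)
rows()
a=cv2.imread("pics/scene_raw0.png")[:,:,::-1].astype(int);b=robot.get_image("scene").astype(int)
p=[538,165.6,.0166]
for nm,P in(("closed",place(p,[(90,-130,324),(86,-130,312),(80,-130,297)])),("open",place(p,[(2,-130,274),(15,-130,272),(30,-130,269)]))):
    for u,v in proj("scene",P):
        r,c=int(round(v)),int(round(u));print(nm,(c,r),a[r-1:r+2,c-1:c+2].mean((0,1)),b[r-1:r+2,c-1:c+2].mean((0,1)))
E
```

```text
t 15.075 pos [559.4  35.1 416.8] yang 0.92 F [ 1.3 -0.8 -0.6] grip -0.6 0.0
closed (267, 135) [65.2 63.  64. ] [89.  83.7 77.4]
closed (268, 139) [70.  66.4 65.7] [87.9 83.1 76.7]
closed (269, 144) [68.8 65.3 64.9] [74.  70.2 66.6]
open (288, 156) [95.9 93.  90.6] [97.6 94.7 92.1]
open (285, 155) [127.1 124.3 120.2] [137.7 135.1 132.1]
open (281, 155) [100.8  96.7  92.1] [102.9 102.7 105.1]
```

The tab has gone from its closed position, as the scene pixels there now show background. I'll work out the move to the ball and find the joint-6 side.

```bash
python3 - <<'E'
from h import *
print(robot.read_state()['joint_positions'])
print(tri([("scene",(296.7,151.7)),("top",(321.5,218))]))
rows((493,60,417,-89.05),(493,60,304,-89.05))
E
```

```text
[-1.27146548e-02  2.01620826e-01  1.24565498e+00  3.34591096e-05
  1.69013661e+00 -2.87004476e-02]
(array([494.19768821,  62.27200995, 307.34831108]), np.float64(0.21533209906255185))
t 15.125 pos [558.3  35.1 414.4] yang 0.92 F [ 0.3  0.4 -2. ] grip -0.3 0.0
[2.59, -6.49, -0.29] [0.003, -0.003, 1.57]
[2.59, -6.54, 11.01] [0.003, -0.003, 1.57]
```

Request:
apply_moves(
  commands=[
    [[2.6,-6.5,0],[0,0,0.18]],
    [[2.6,-6.5,0],[0,0,0.35]],
    [[2.6,-6.5,0],[0,0,0.53]],
    [[2.6,-6.5,0],[0,0,0.7]],
    [[2.6,-6.5,0],[0,0,0.88]],
    [[2.6,-6.5,0],[0,0,1.05]],
    [[2.6,-6.5,0],[0,0,1.23]],
    [[2.6,-6.5,0],[0,0,1.4]],
    [[2.6,-6.5,0],[0,0,1.57]],
    [[2.6,-6.5,0],[0,0,1.57]],
    [[2.6,-6.5,0],[0,0,1.57]],
  ],
  jaw=6.5,
  force=60,
)

```text
t: 16.5
eef_pos: [491.4, 60.1, 411.8]
orientation: [[1.0, 0.02, -0.002], [0.02, -1.0, -0.0], [-0.002, -0.0, -1.0]]
ft_force: [-0.8, 0.6, -0.2]
grip_width: 64.8
grasp_force: 0.0
```

```bash
python3 - <<'E'
from h import *
np.set_printoptions(precision=1,suppress=True)
rows((493.5,61,304.5,-89.05))
p=[538,165.6,.0166]
for n in C:
    a=cv2.imread(f"pics/{n}_raw0.png")[:,:,::-1].astype(int);b=robot.get_image(n).astype(int)
    for nm,P in(("closed",place(p,[(90,-130,324),(86,-130,312),(80,-130,297)])),("open",place(p,[(2,-130,274),(15,-130,272),(30,-130,269)]))):
        for u,v in proj(n,P):
            r,c=int(round(v)),int(round(u));print(n,nm,(c,r),a[r-1:r+2,c-1:c+2].mean((0,1)),b[r-1:r+2,c-1:c+2].mean((0,1)))
E
```

```text
t 16.5 pos [491.4  60.1 411.8] yang -88.88 F [-0.8  0.6 -0.2] grip 64.8 0.0
[0.23, -0.09, 10.73] [-0.0, 0.002, 0.003]
scene closed (267, 135) [65.2 63.  64. ] [87.4 82.2 75.9]
scene closed (268, 139) [70.  66.4 65.7] [86.2 81.6 75.9]
scene closed (269, 144) [68.8 65.3 64.9] [72.4 68.9 65.2]
scene open (288, 156) [95.9 93.  90.6] [95.6 92.7 90.1]
scene open (285, 155) [127.1 124.3 120.2] [135.  132.7 130.1]
scene open (281, 155) [100.8  96.7  92.1] [100.8 100.3 102.9]
top closed (330, 163) [ 98.1 100.  107. ] [132.9 137.4 139.6]
top closed (329, 166) [68.4 67.7 70.7] [ 99.  101.3 102.4]
top closed (328, 169) [62.2 61.3 62.6] [60.7 61.4 61.7]
top open (328, 200) [182.3 166.6 143.8] [70.1 70.7 75.6]
top open (328, 195) [171.4 153.2 128.9] [ 96.3  95.1 101.7]
top open (327, 189) [173.2 158.1 136.1] [ 94.3  94.9 101.1]
```

The catch is over: the top view now shows steel at (328,195). Next I go down onto the ball and grip it.

Request:
apply_moves(
  commands=[
    [[0.2,-0.1,4],[0,0,0]],
    [[0.2,-0.1,8],[0,0,0]],
    [[0.2,-0.1,10.8],[0,0,0]],
    [[0.2,-0.1,10.8],[0,0,0]],
    [[0.2,-0.1,10.8],[0,0,0]],
  ],
)

```text
t: 17.23
eef_pos: [494.5, 61.1, 305.9]
orientation: [[1.0, 0.017, 0.002], [0.017, -1.0, 0.0], [0.002, -0.0, -1.0]]
ft_force: [-0.5, -0.9, -0.5]
grip_width: 65.0
grasp_force: 0.0
```

Request:
apply_moves(
  commands=[
    [[0,0,0],[0,0,0]],
    [[0,0,0],[0,0,0]],
    [[0,0,0],[0,0,0]],
    [[0,0,0],[0,0,0]],
    [[0,0,0],[0,0,0]],
    [[0,0,0],[0,0,0]],
    [[0,0,0],[0,0,0]],
  ],
  jaw=0,
)

```text
t: 18.1
eef_pos: [494.1, 61.1, 305.9]
orientation: [[1.0, 0.017, 0.002], [0.017, -1.0, 0.0], [0.002, 0.0, -1.0]]
ft_force: [-0.6, -0.3, 4.3]
grip_width: 29.1
grasp_force: 58.7
```

Request:
apply_moves(
  commands=[
    [[-0.35,0,0.6],[0,0,0]],
    [[-0.7,0,1.2],[0,0,0]],
    [[-1.0,0,1.85],[0,0,0]],
    [[-1.25,0,2.4],[0,0,0]],
    [[-1.55,0,3.2],[0,0,0]],
    [[-1.85,0,4.0],[0,0,0]],
    [[-1.85,0,4.0],[0,0,0]],
  ],
)

```text
t: 18.98
eef_pos: [475.6, 60.9, 265.8]
orientation: [[1.0, 0.017, 0.002], [0.017, -1.0, 0.0], [0.002, -0.0, -1.0]]
ft_force: [-2.3, 0.4, 5.7]
grip_width: 29.1
grasp_force: 59.3
```

Request:
apply_moves(
  commands=[
    [[-0.25,0,0.8],[0,0,0]],
    [[-0.45,0,1.5],[0,0,0]],
    [[-0.6,0,2.25],[0,0,0]],
    [[-0.75,0,3.0],[0,0,0]],
    [[-0.82,0,3.8],[0,0,0]],
    [[-0.9,0,4.55],[0,0,0]],
    [[-0.9,0,5.2],[0,0,0]],
    [[-0.92,0,5.8],[0,0,0]],
    [[-0.92,0,6.3],[0,0,0]],
    [[-0.92,0,6.6],[0,0,0]],
    [[-0.92,0,6.8],[0,0,0]],
    [[-0.92,0,6.8],[0,0,0]],
    [[-0.92,0,6.8],[0,0,0]],
    [[-0.92,0,6.8],[0,0,0]],
    [[-0.92,0,6.8],[0,0,0]],
    [[-0.92,0,6.8],[0,0,0]],
  ],
)

```text
t: 20.98
eef_pos: [466.1, 60.7, 198.0]
orientation: [[1.0, 0.017, 0.001], [0.017, -1.0, 0.0], [0.001, 0.0, -1.0]]
ft_force: [-3.2, 0.4, 8.1]
grip_width: 29.1
grasp_force: 61.7
```

```bash
python3 - <<'E'
from h import *
np.set_printoptions(precision=1,suppress=True)
rows()
p=[538,165.6,.0166]
b=robot.get_image("scene").astype(int);a=cv2.imread("pics/scene_raw0.png")[:,:,::-1].astype(int)
# tab of the carrier at lowered rail: z=172+38, dx small
for nm,z in(("tab up",280),("tab down",210),("tab down",200)):
    u,v=proj("scene",place(p,[(0,0,z)]))[0];r,c=int(round(v)),int(round(u));print(nm,(c,r),a[r,c],b[r-1:r+2,c-1:c+2].mean((0,1)))
E
```

```text
t 20.975 pos [466.1  60.7 198. ] yang -89.03 F [-3.2  0.4  8.1] grip 29.1 61.7
tab up (266, 166) [85 83 84] [72.  69.6 68.2]
tab down (265, 187) [74 73 70] [41.6 38.9 37.8]
tab down (265, 190) [76 75 71] [41.9 39.4 37.8]
```

Request:
apply_moves(
  commands=[
    [[0,0,0.1],[0,0,0]],
    [[0,0,0.1],[0,0,0]],
    [[0,0,0.1],[0,0,0]],
    [[0,0,0.1],[0,0,0]],
    [[0,0,0.1],[0,0,0]],
    [[0,0,0.1],[0,0,0]],
    [[0,0,0.1],[0,0,0]],
    [[0,0,0.1],[0,0,0]],
    [[0,0,0.1],[0,0,0]],
    [[0,0,0.1],[0,0,0]],
    [[0,0,0.1],[0,0,0]],
    [[0,0,0.1],[0,0,0]],
    [[0,0,0.1],[0,0,0]],
    [[0,0,0.1],[0,0,0]],
    [[0,0,0.1],[0,0,0]],
    [[0,0,0.1],[0,0,0]],
  ],
)

```text
t: 23.02
eef_pos: [466.1, 60.7, 197.0]
orientation: [[1.0, 0.017, 0.001], [0.017, -1.0, 0.0], [0.001, 0.0, -1.0]]
ft_force: [-3.1, 1.0, 8.4]
grip_width: 29.1
grasp_force: 61.7
```

```bash
python3 - <<'E'
from h import *
rows(); print(robot.finish_job())
E
```

```text
t 23.025 pos [466.1  60.7 197. ] yang -89.03 F [-3.1  1.   8.4] grip 29.1 61.7
the job is handed in; nothing more can be done
None
```

I handed the job in at 23 s with the robot still holding the lever fully down, the catch over and the carrier hanging against the collar with its basket in the tank; no verdict came back, and the final state was checked from readings and pixel samples rather than a viewed picture.

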